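# Face the cake to the piping nozzle

## Robot

A 6-joint arm with a two-finger parallel gripper is mounted at the origin on the work surface. World frame = base frame: x ahead of the robot, y to its left, z up, the work surface at z = 0. Lengths are in m, angles in rad, forces in N, time in s.
With the tool pointing down it reaches from about 0.375 to 0.9 m from the base axis. Payload 3.1 kg.
Tool frame: the origin (TCP) lies between the finger pads; the fingertips stand 22 mm ahead of it and the grasp point (between the pads) lies 3 mm ahead of it; z points along the fingers, y is the line along which they close (so a half turn about z gives the same grasp; the last joint's range is limited). The gripper opens to 87 mm and grips with 3 to 60 N. Pads are 19 mm wide; open, the fingers measure 117 mm over their backs; the gripper's body (75 mm by 190 mm) begins 51 mm behind the grasp point.
Start: joints at [0.954, 0.527, 1.433, -0, 1.181, -0.178], TCP at [0.265, 0.566, 0.206] pointing down, gripper open.
Joint ranges: [-3.08, 3.08], [-0.75, 2.2], [0.22, 2.44], [-1.43, 4.57], [0, 2.65], [-2.85, 2.85]. Speed limits (rad/s): [2.79, 2.79, 3.14, 3.14, 3.14, 3.14].

## Interface

Orientations are given as a unit quaternion [x, y, z, w].
In Python, from rig import robot gives the robot as it stands.
- The arm moves only by the tool move_arm, never from a script. Its argument "series" is text: rows parted by semicolons, each of 6 numbers parted by spaces: the shift along the tool's x, y, z in mm, then the turn, a rotation vector about the tool's x, y, z in degrees. In form: dx dy dz ax ay az; .... A call has 1 to 8 rows; each row is the pose to reach, as a shift and turn from the pose commanded when the call began, along the tool's axes at that moment; what a row does not reach only later rows make up. A row lasts 1/12 s, in which the tool goes at most 41.7 mm and 7.16 degrees, less where a joint would pass 70% of its speed; a pose out of reach is approached as far as the arm can. A call with a gripper value outside its range is refused whole. "jaw" is the opening, from 0 (shut) to 1 (fully open), set as the call begins (left out, the last holds). The fingers move at their own pace and stop on an object; "newtons" is the grip in N (left out, the last holds). Time passes only in rows, so rows that repeat a pose let the fingers close. It gives the time, the measured TCP pose, the force, the opening and the grip force at its end, in the units of the state.
- robot.get_obs(): the state, without advancing time (a new reading comes with each control period).
- robot.camera(name): name is "scene" or "top" or "wrist"; returns a dict with "img" (400x640x3 uint8, red, green, blue), "mtx" (3x3 intrinsics, pixels), "world_to_cam" (4x4, takes a point from world to camera coordinates). Camera axes: x right, y down, z forward; pixel columns grow to the right and rows downward; lengths in m; the calibration is good to about 2 mm. A picture is of the moment at which its call begins. There is no depth.
- robot.hand_in(): hands the job in; it is judged then, once.
Trained networks look in a picture, given as the dict that the camera call returned (one of the last four; its "shot" number tells which), for a name from the list of things; names that differ only in an ending like _2 or _b are one class to them, and where a whole thing is asked for, a point or a joint stands for the part that bears it (a point fixed in the world has none). Each returns a list of dicts, best first, with "p" (0 to 1); they miss things now and then, are a little off and sometimes report something else, mostly with a low value. They report only what shows in the picture. A call takes as long as a camera call. They do not tell look-alikes from the thing itself.
- robot.search_frame(picture, thing): "xyz" ([x, y, z] in m, in world coordinates, good to about 4 mm: the middle of the surface that is visible of it).
- robot.tip_of(picture, thing): "xyz" ([x, y, z] in m, in world coordinates, good to about 4 mm: a listed point, or the origin of a listed thing).
The state is a dict: "time": time; "q": joint angles; "joint_velocities": joint speeds; "joint_torque": joint torques, N m; "position": TCP position; "tool_rot": TCP orientation; "ft_force": force on the tool from outside, world axes, zero at the start; "moment": the same for the moment, N m; "grip_width": finger opening in m; "grip_force": force on a finger pad.
Only numpy, scipy, OpenCV 4.12 (cv2) and the standard library are available. Lean on these libraries where they do the work, as an engineer would, in place of code of your own. Each camera call takes 0.05 s, during which the arm holds its last target. There are 200 camera calls.

## Task

By pushing on its arms with a fingertip, gently turn the decorating stand until its arrow arm points straight at the steel piping nozzle (the small cone). Then push the stand's brake lever round until it is up against its stop, leaving the stand pointing at the nozzle. Do not touch the cake, do not spin the stand, and leave the nozzle and everything else on the table where it stands.

Things in the scene. Friction and masses are not known exactly. Their poses are not given: they have to be found in the camera images.
- hub (a point): Point on the wheel's vertical axis, 38 mm above the table; x runs out along the arrow arm, z up. Four dark steel arms 90 degrees apart: upright flat bars 8 mm thick, 26 to 50 mm above the table, under an aluminium plate 148 mm across. Three are plain, ending 125 mm from the axis; the arrow arm has a V-shaped head 30 mm wide, 110 to 138 mm from the axis. Outside the plate the gaps between arms are open.
- stand: The decorating stand's fixed foot; origin on the wheel's axis at the table. A white enamelled disc, 72 mm radius and at most 16 mm high outside the wheel's column, and a bar 34 mm wide and 12 mm high running out along the foot's own -y axis to the brake pivot, 160 mm from the axis. It does not move on the table.
- wheel (a joint): Turn of the wheel about its vertical axis in rad, growing counterclockwise seen from above. It turns freely either way, more than a full turn, with a light drag (about 0.18 N m, 2 N at an arm), and stays where it is left.
- cake_c (a point): Middle, 62 mm above the table, of the white dummy cake fixed on the wheel's plate: low and round, 116 mm across on a card 128 mm across, its beaded top 82 mm above the table. It must not be touched.
- brake_pivot (a point): Point on the brake lever's vertical axis, 26 mm above the table, 160 mm from the wheel's axis; x runs along the lever to its free end. The lever is a bright steel bar, 62 mm long from the pivot, 10 mm thick, 15 to 37 mm above the table (its boss, 13 mm radius, to 39 mm). It lies outside the reach of the wheel's arms.
- brake (a joint): Turn of the brake lever in rad: 0 is fully open, the lever pointing straight away from the wheel's axis; it grows as the lever is pushed clockwise seen from above, to the stop at 1.3, when it lies nearly across that line. Light drag (0.06 N m); it stays where it is left. Its grip on the wheel is too weak to feel.
- nozzle_c (a point): Centre, 27 mm up, of the piping nozzle: a loose steel cone standing on its wide end, 42 mm across at the foot and 12 mm at the top, 55 mm tall, about 190 mm from the wheel's axis. The arrow arm must point at it.
- cutter_c (a point): Centre, 17 mm up, of a loose steel ring cutter, 60 mm across and 35 mm tall, about 190 mm from the wheel's axis. Leave it alone.
- ramekin_c (a point): Centre, 20 mm up, of a loose white ramekin, 64 mm across and 40 mm tall, about 190 mm from the wheel's axis. Leave it alone.
- bowl_c (a point): Middle of a loose steel mixing bowl, 140 mm across and 70 mm tall. Leave it alone.
- jar_c (a point): Middle of a loose clear jar, 72 mm across and 100 mm tall. Leave it alone.
- spatula: A loose spatula with a white handle lying on the table. Leave it alone.
- tub_c (a point): Middle of a loose white tub, 84 mm across and 80 mm tall. Leave it alone.
There are look-alikes about, which are no part of the job. Leave any yellow look-alike of the part that bears nozzle_c alone.

How it is judged:
By the outcome, as a careful person would: the job done as asked, in the order asked, and still so for the second after the job is handed in, with the robot touching nothing.
It also fails if it takes over 64 s, if anything falls off the work surface, if the arm or the gripper's body presses on something with over 40 N, if the wrist force passes 120 N, or if a joint passes its speed limit or range.

## Working session

There is one attempt and no reset: what is moved stays moved. The work goes in short steps, Python scripts to look and compute and a tool call to move; the robot and the scene stay as the last step left them, time stands still between calls to the robot, and variables do not carry over. Pictures are saved under pics/ and viewed, at most 11 in all, crops included, and the job is handed in when it is done.

Besides the shell and the picture viewer there is one more tool, called after ">>>" by a JSON object that holds its "fn" and its "kwargs", one argument or row to a line. move_arm: Moves the arm, as the interface text tells. Its arguments: {"type":"object","properties":{"series":{"type":"string"},"jaw":{"type":"number"},"newtons":{"type":"number"}},"required":["series"]}

```bash
mkdir -p pics; cat > h.py <<'E'
import numpy as np, cv2
from rig import robot
def proj(c,p):
    p=np.atleast_2d(p); q=c["world_to_cam"]@np.c_[p,np.ones(len(p))].T
    u=c["mtx"]@q[:3]; return (u[:2]/u[2]).T
def ray(c,uv,z):
    W=np.linalg.inv(c["world_to_cam"]); d=W[:3,:3]@np.linalg.inv(c["mtx"])@np.array([uv[0],uv[1],1.]); o=W[:3,3]
    return o+d*(z-o[2])/d[2]
def save(c,n): cv2.imwrite(f"pics/{n}.png",c["img"][:,:,::-1])
E
python3 - <<'E'
from h import *
for n in("top","scene"):
    c=robot.camera(n); save(c,n+"1")
    for t in "hub stand cake_c brake_pivot nozzle_c cutter_c ramekin_c bowl_c jar_c spatula tub_c".split():
        for r in robot.tip_of(c,t)[:3]:
            print(n,t,round(r["p"],2),np.round(r["xyz"],3),proj(c,r["xyz"]).round()[0])
    if n=="top": print(np.linalg.inv(c["world_to_cam"])[:3,3])
o=robot.get_obs();print(o["time"],o["tool_rot"],o["position"])
E
```

```text
top hub 0.94 [0.596 0.004 0.037] [329. 195.]
top stand 0.79 [ 0.591  0.008 -0.   ] [328. 197.]
top brake_pivot 0.56 [ 0.597 -0.152  0.026] [372. 196.]
top nozzle_c 0.5 [0.395 0.202 0.03 ] [272. 249.]
top nozzle_c 0.46 [0.44  0.123 0.024] [295. 237.]
top cutter_c 0.54 [0.63  0.187 0.018] [279. 184.]
top cutter_c 0.41 [ 0.421 -0.444  0.   ] [449. 246.]
top ramekin_c 0.51 [0.782 0.039 0.023] [321. 144.]
top bowl_c 0.77 [0.664 0.479 0.038] [199. 172.]
top jar_c 0.71 [0.425 0.449 0.049] [203. 238.]
top jar_c 0.7 [ 0.588  0.005 -0.   ] [328. 198.]
top spatula 0.86 [ 0.423 -0.446  0.002] [450. 246.]
top tub_c 0.71 [ 0.658 -0.438  0.037] [451. 181.]
[0.47437303 0.02660088 1.5936043 ]
scene hub 0.97 [0.593 0.004 0.042] [328. 204.]
scene brake_pivot 0.42 [ 0.601 -0.152  0.027] [290. 177.]
scene brake_pivot 0.35 [0.666 0.474 0.036] [440. 336.]
scene nozzle_c 0.7 [0.439 0.127 0.028] [392. 199.]
scene nozzle_c 0.69 [0.394 0.201 0.024] [420. 205.]
scene cutter_c 0.81 [0.631 0.19  0.018] [365. 257.]
scene cutter_c 0.65 [0.596 0.007 0.062] [328. 202.]
scene cutter_c 0.56 [0.777 0.038 0.018] [291. 256.]
scene ramekin_c 0.56 [0.777 0.038 0.018] [291. 256.]
scene ramekin_c 0.29 [0.594 0.007 0.06 ] [328. 202.]
scene bowl_c 0.69 [ 0.6   -0.151  0.025] [290. 178.]
scene bowl_c 0.59 [0.665 0.472 0.035] [439. 335.]
scene jar_c 0.87 [0.423 0.452 0.052] [488. 264.]
scene spatula 0.58 [ 0.423 -0.446  0.001] [269. 101.]
scene tub_c 0.73 [ 0.657 -0.438  0.041] [216. 133.]
1.2 [2.17636530e-01 9.76029887e-01 2.01238898e-05 2.05439444e-05] [0.26553092 0.5658042  0.20647273]
```

```bash
python3 - <<'E'
import cv2,numpy as np
a=cv2.imread("pics/top1.png")[110:290,230:430]; b=cv2.imread("pics/scene1.png")[120:300,230:480]
a=cv2.resize(a,None,fx=3.3,fy=3.3,interpolation=3);b=cv2.resize(b,None,fx=3.2,fy=3.2,interpolation=3)
cv2.imwrite("pics/a.png",a);cv2.imwrite("pics/b.png",b)
E
```

```text
(no output)
```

View pics/a.png

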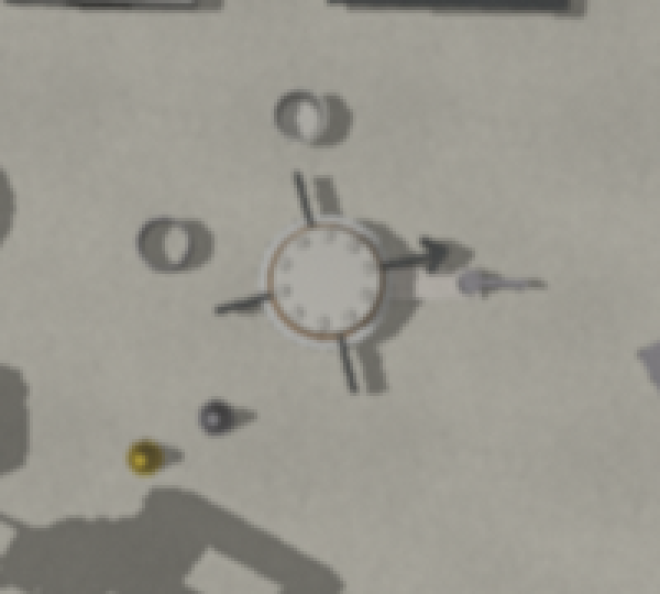

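View pics/b.png

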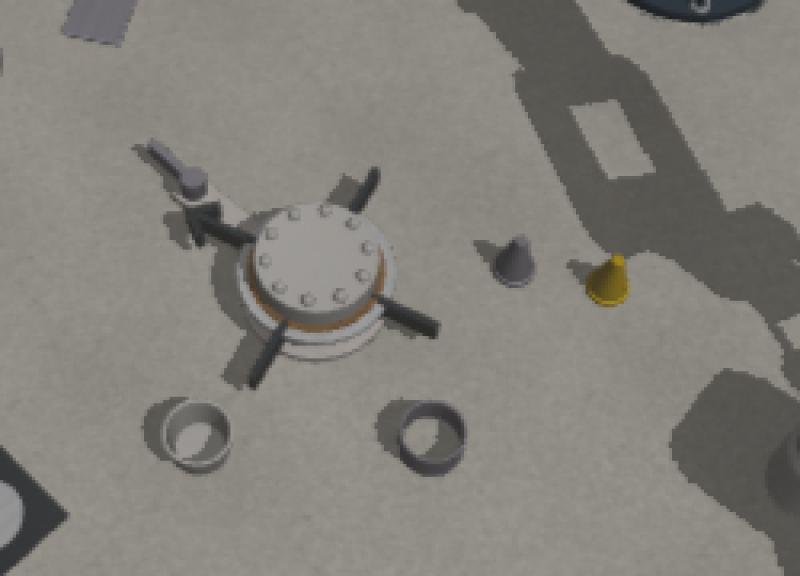

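Top view: the arrow points right, about -82° in world, at crop (440,250). Things that could be taken for the nozzle are the steel cone at crop (215,417), about 0.197 m from the hub, and the yellow cone at (145,457), 0.28 m away. The steel one fits the description, and the scene crop agrees: (515,260) grey, (608,280) yellow. The brake lever points in -y at (505,283).

I'll move to a wrist view above the scene with the jaws shut.

>>> {"fn": "move_arm", "kwargs": {
  "series": "-28 -21 -9 0 0 -3; -55 -42 -18 0 0 -6; -83 -64 -27 0 0 -9; -110 -85 -36 0 0 -12; -138 -106 -45 0 0 -15; -165 -128 -54 0 0 -18; -193 -149 -63 0 0 -22; -220 -170 -72 0 0 -25.1",
  "jaw": 0,
  "newtons": 20
}}

```text
time: 1.87
position: [0.3929, 0.3169, 0.2791]
tool_rot: [-0.001, 1.0, 0.0, 0.0]
ft_force: [0.4, 0.5, 0.5]
grip_width: 0.0416
grip_force: 0.0
```

>>> {"fn": "move_arm", "kwargs": {
  "series": "-16 -31 -10 0 0 0; -32 -62 -20 0 0 0; -48 -93 -30 0 0 0; -64 -124 -40 0 0 0; -80 -155 -50 0 0 0; -96 -186 -60 0 0 0; -112 -217 -70 0 0 0; -127 -247 -80 0 0 0"
}}

```text
time: 2.53
position: [0.5198, 0.0695, 0.3592]
tool_rot: [0.001, 1.0, -0.0, 0.0]
ft_force: [0.7, -0.1, -0.3]
grip_width: 0.001
grip_force: 0.0
```

```bash
cat > look.py <<'E'
import sys
from h import *
n=sys.argv[1]
for cam in ("wrist","scene","top"):
    c=robot.camera(cam); save(c,cam+n)
    for t in "hub brake_pivot nozzle_c cake_c".split():
        for r in robot.tip_of(c,t)[:2]:
            print(cam,t,round(r["p"],2),np.round(r["xyz"],4),proj(c,r["xyz"]).round()[0], {k:v for k,v in r.items() if k not in("p","xyz")})
    np.savez(f"pics/{cam}{n}.npz",mtx=c["mtx"],world_to_cam=c["world_to_cam"])
o=robot.get_obs();print(o["time"],o["position"])
E
python3 look.py 2
```

```text
wrist brake_pivot 0.65 [ 0.602  -0.153   0.0273] [196. 212.] {}
wrist nozzle_c 0.87 [0.4427 0.1209 0.0251] [350. 119.] {}
wrist nozzle_c 0.85 [0.3921 0.2052 0.0269] [403.  87.] {}
scene hub 0.9 [0.5935 0.0048 0.0433] [328. 204.] {}
scene brake_pivot 0.58 [ 0.5995 -0.1494  0.0257] [291. 178.] {}
scene nozzle_c 0.43 [0.4398 0.123  0.0263] [391. 199.] {}
scene nozzle_c 0.43 [0.3916 0.1985 0.023 ] [420. 205.] {}
scene cake_c 0.73 [0.5931 0.0071 0.0615] [328. 202.] {}
top hub 0.86 [0.5945 0.0055 0.042 ] [329. 195.] {}
top brake_pivot 0.49 [ 0.5989 -0.155   0.0246] [372. 195.] {}
top brake_pivot 0.21 [0.4275 0.4501 0.0496] [203. 238.] {}
top nozzle_c 0.47 [0.4408 0.123  0.0256] [295. 237.] {}
top cake_c 0.59 [0.5907 0.0086 0.0619] [328. 195.] {}
3.2833 [0.51909889 0.07170801 0.35845736]
```

View pics/wrist2.png

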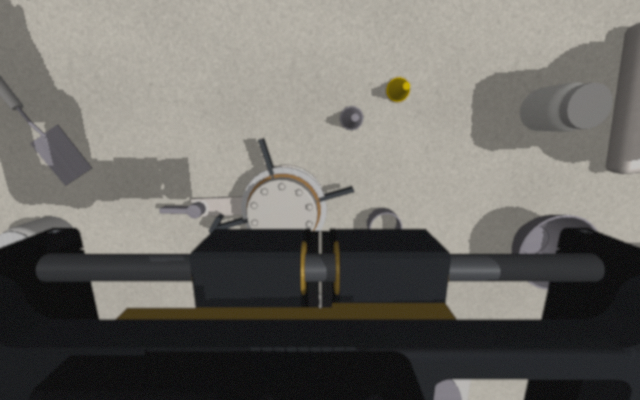

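Wrist view: the steel nozzle is at (350,118), the yellow cone at (398,88), the lever at (180,209), and the hub is around (283,210). Three cameras agree on hub ≈ (0.594,0.005) and nozzle ≈ (0.4405,0.123). Next I'll descend into the +x+y gap.

>>> {"fn": "move_arm", "kwargs": {
  "series": "-27 4 26 0 0 0; -54 8 52 0 0 0; -81 12 78 0 0 0; -108 16 104 0 0 0; -135 19 130 0 0 0; -135 19 165 0 0 0; -135 19 200 0 0 0; -135 19 235 0 0 0"
}}

```text
time: 3.95
position: [0.6548, 0.0904, 0.1216]
tool_rot: [0.0, 1.0, 0.0, 0.0]
ft_force: [0.6, 0.1, -0.2]
grip_width: 0.0005
grip_force: 0.0
```

```bash
python3 look.py 3
```

```text
wrist brake_pivot 0.66 [ 0.5993 -0.1518  0.0257] [ 52. 141.] {}
wrist cake_c 0.55 [0.5927 0.005  0.0601] [210. 134.] {}
scene brake_pivot 0.43 [ 0.5984 -0.15    0.0274] [291. 177.] {}
scene nozzle_c 0.66 [0.3907 0.2025 0.0234] [421. 205.] {}
scene nozzle_c 0.62 [0.4385 0.1243 0.0242] [391. 199.] {}
scene cake_c 0.77 [0.594  0.0076 0.0609] [328. 202.] {}
top hub 0.62 [0.5927 0.0063 0.039 ] [328. 195.] {}
top brake_pivot 0.46 [ 0.6002 -0.153   0.0232] [372. 195.] {}
top cake_c 0.57 [ 0.4208 -0.4464 -0.0007] [450. 246.] {}
4.7 [0.65440635 0.09023769 0.12400093]
```

View pics/wrist3.png

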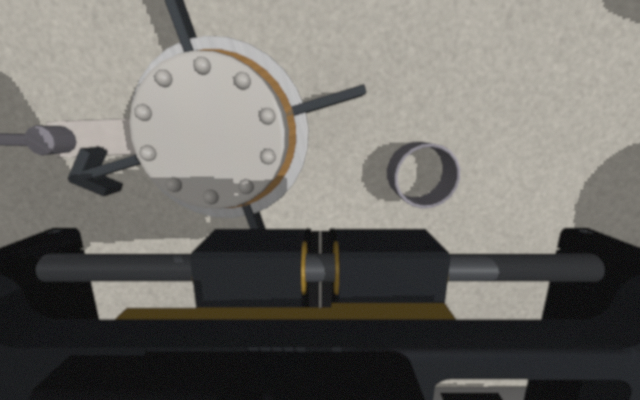

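```bash
python3 - <<'E'
from h import *
c=dict(np.load("pics/wrist3.npz"))
a=ray(c,(70,180),.046);b=ray(c,(364,90),.047);print(a,b,np.linalg.norm(a-b),np.degrees(np.arctan2(*(a-b)[1::-1])))
u=(b-a)/np.linalg.norm(b-a); print("hub", a+u*.138)
E
```

```text
[ 0.63191222 -0.12609335  0.046     ] [0.55867896 0.12702751 0.047     ] 0.263503851220178 -73.86371513850919
hub [0.59355912 0.00646896 0.04652371]
```

>>> {"fn": "move_arm", "kwargs": {
  "series": "0 0 22 0 0 0; 0 0 44 0 0 0; 0 0 67 0 0 0; 0 0 67 0 0 0"
}}

```text
time: 5.03
position: [0.6505, 0.0902, 0.0519]
tool_rot: [0.0, 1.0, 0.0, -0.005]
ft_force: [-1.1, 0.3, -0.5]
grip_width: 0.0005
grip_force: 0.0
```

```bash
cat > arc.py <<'E'
import numpy as np
P=lambda f:np.array([-593.6-105*np.cos(np.radians(f)),6.2+105*np.sin(np.radians(f))])
p0=np.array([-654.5,90.3])
e=[54,30,10,-10,-30,-50,-70,-90,-108]
for a,b in zip(e,e[1:]):
    pts=[np.round(P(f)-p0) for f in np.linspace(a,b,9)[1:]]
    print(a,b,"; ".join("%d %d 0 0 0 0"%tuple(p) for p in pts)); p0=p0+pts[-1]
E
python3 arc.py; python3 -c "
from rig import robot;o=robot.get_obs();print(o['time'],o['position'],o['ft_force'])"
```

```text
54 30 -5 -2 0 0 0 0; -9 -6 0 0 0 0; -13 -10 0 0 0 0; -17 -14 0 0 0 0; -21 -18 0 0 0 0; -24 -22 0 0 0 0; -27 -27 0 0 0 0; -30 -32 0 0 0 0
30 10 -2 -4 0 0 0 0; -4 -8 0 0 0 0; -6 -12 0 0 0 0; -8 -16 0 0 0 0; -9 -21 0 0 0 0; -11 -25 0 0 0 0; -12 -29 0 0 0 0; -13 -34 0 0 0 0
10 -10 0 -4 0 0 0 0; -1 -9 0 0 0 0; -1 -14 0 0 0 0; -1 -18 0 0 0 0; -1 -23 0 0 0 0; -1 -27 0 0 0 0; 0 -32 0 0 0 0; 0 -36 0 0 0 0
-10 -30 1 -5 0 0 0 0; 2 -9 0 0 0 0; 4 -14 0 0 0 0; 5 -18 0 0 0 0; 7 -22 0 0 0 0; 9 -26 0 0 0 0; 11 -31 0 0 0 0; 13 -35 0 0 0 0
-30 -50 2 -4 0 0 0 0; 5 -7 0 0 0 0; 8 -11 0 0 0 0; 10 -15 0 0 0 0; 13 -18 0 0 0 0; 17 -21 0 0 0 0; 20 -25 0 0 0 0; 23 -28 0 0 0 0
-50 -70 4 -2 0 0 0 0; 8 -5 0 0 0 0; 11 -8 0 0 0 0; 15 -10 0 0 0 0; 19 -12 0 0 0 0; 24 -14 0 0 0 0; 28 -16 0 0 0 0; 32 -18 0 0 0 0
-70 -90 4 -1 0 0 0 0; 9 -3 0 0 0 0; 13 -4 0 0 0 0; 18 -5 0 0 0 0; 22 -5 0 0 0 0; 27 -6 0 0 0 0; 31 -6 0 0 0 0; 36 -6 0 0 0 0
-90 -108 4 0 0 0 0 0; 8 0 0 0 0 0; 12 1 0 0 0 0; 16 1 0 0 0 0; 20 2 0 0 0 0; 24 3 0 0 0 0; 28 4 0 0 0 0; 32 5 0 0 0 0
5.0333 [0.65047657 0.09022668 0.05193789] [-1.07835815  0.27365745 -0.50894493]
```

>>> {"fn": "move_arm", "kwargs": {
  "series": "-5 -2 0 0 0 0; -9 -6 0 0 0 0; -13 -10 0 0 0 0; -17 -14 0 0 0 0; -21 -18 0 0 0 0; -24 -22 0 0 0 0; -27 -27 0 0 0 0; -30 -32 0 0 0 0"
}}

```text
time: 5.7
position: [0.6846, 0.0576, 0.0567]
tool_rot: [0.0, 1.0, -0.0, 0.0]
ft_force: [0.3, -0.1, 0.9]
grip_width: 0.0004
grip_force: 0.0
```

>>> {"fn": "move_arm", "kwargs": {
  "series": "-2 -4 0 0 0 0; -4 -8 0 0 0 0; -6 -12 0 0 0 0; -8 -16 0 0 0 0; -9 -21 0 0 0 0; -11 -25 0 0 0 0; -12 -29 0 0 0 0; -13 -34 0 0 0 0"
}}

```text
time: 6.37
position: [0.6973, 0.024, 0.0564]
tool_rot: [0.0, 1.0, 0.0, -0.0]
ft_force: [-0.9, -0.7, 0.4]
grip_width: 0.0003
grip_force: 0.0
```

```bash
python3 - <<'E'
from h import *
c=robot.camera("wrist");d=robot.camera("scene")
np.savez("pics/w4.npz",mtx=c["mtx"],world_to_cam=c["world_to_cam"])
a=c["img"][:300,:400];b=cv2.resize(d["img"][150:270,250:410],(400,300))
cv2.imwrite("pics/w4.png",np.hstack([a,b])[:,:,::-1]);print(robot.get_obs()["ft_force"])
E
```

```text
[-0.22928116 -0.23955799 -0.49349698]
```

View pics/w4.png

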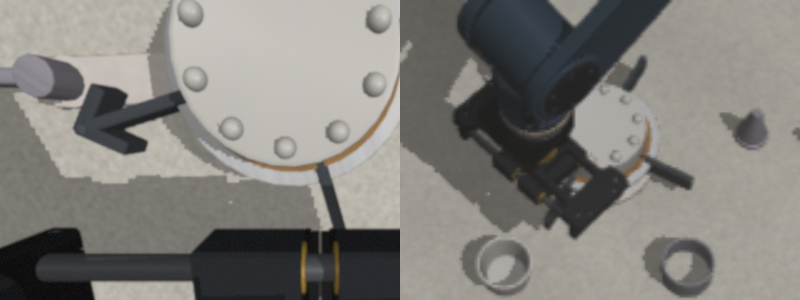

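```bash
python3 - <<'E'
from h import *
c=dict(np.load("pics/w4.npz"))
h=np.array([.5936,.0062])
print(proj(c,[[.5936,.0062,.05],[.697,.024,.034],[.697,.024,.1]]))
for uv in [(75,130),(180,97),(320,165),(343,230)]:
    p=ray(c,uv,.048)[:2]-h;print(uv,p,np.hypot(*p),np.degrees(np.arctan2(p[1],p[0])))
E
```

```text
[[287.02484926  62.85892235]
 [318.53871718 224.25971125]
 [318.03218506 267.33918272]]
(75, 130) [ 0.03736241 -0.1314189 ] 0.13662678129885206 -74.12954045422464
(180, 97) [ 0.01830537 -0.06467492] 0.06721556604441556 -74.19654745446594
(320, 165) [0.05908332 0.0188882 ] 0.06202905069734172 17.728432874570977
(343, 230) [0.1026583  0.03422872] 0.10821428483953376 18.43961411859861
```

```bash
python3 - <<'E'
from h import *
from scipy.spatial.transform import Rotation as R
c=dict(np.load("pics/w4.npz"));o=robot.get_obs();p=np.array(o["position"]);T=R.from_quat(o["tool_rot"])
W=np.linalg.inv(c["world_to_cam"]);print(c["mtx"]);print("cam in tool",T.inv().apply(W[:3,3]-p),"\n",T.inv().as_matrix()@W[:3,:3]);print(p)
pts=[(x,y,z) for z in(.022,.003,-.02,-.048,-.1) for x in(-.0095,.0095) for y in(-.015,.015)]
for q in pts: print(q,proj(c,p+T.apply(q)).round()[0])
for n in("scene","top"):
    d=robot.camera(n);print(n,proj(d,p+T.apply([0,0,.022])))
c=robot.camera("top");d=c["img"][150:250,270:390];cv2.imwrite("pics/t5.png",cv2.resize(d,(720,600),interpolation=3)[:,:,::-1])
E
```

```text
[[295.92049095   0.         319.75041565]
 [  0.         295.92049095 201.89454803]
 [  0.           0.           1.        ]]
cam in tool [ 0.06955953  0.00159018 -0.17839357] 
 [[ 1.22213403e-04 -9.67475148e-01 -2.52966051e-01]
 [ 9.99999895e-01  6.52020378e-06  4.58185018e-04]
 [-4.41633228e-04 -2.52966080e-01  9.67475047e-01]]
[0.69748353 0.02318633 0.05647793]
(-0.0095, -0.015, 0.022) [297. 238.]
(-0.0095, 0.015, 0.022) [338. 238.]
(0.0095, -0.015, 0.022) [296. 212.]
(0.0095, 0.015, 0.022) [339. 212.]
(-0.0095, -0.015, 0.003) [295. 248.]
(-0.0095, 0.015, 0.003) [340. 248.]
(0.0095, -0.015, 0.003) [294. 221.]
(0.0095, 0.015, 0.003) [340. 221.]
(-0.0095, -0.015, -0.02) [291. 264.]
(-0.0095, 0.015, -0.02) [343. 264.]
(0.0095, -0.015, -0.02) [290. 234.]
(0.0095, 0.015, -0.02) [343. 234.]
(-0.0095, -0.015, -0.048) [286. 290.]
(-0.0095, 0.015, -0.048) [347. 290.]
(0.0095, -0.015, -0.048) [285. 254.]
(0.0095, 0.015, -0.048) [348. 254.]
(-0.0095, -0.015, -0.1) [268. 377.]
(-0.0095, 0.015, -0.1) [361. 377.]
(0.0095, -0.015, -0.1) [266. 326.]
(0.0095, 0.015, -0.1) [363. 326.]
scene [[307.20115086 232.42763586]]
top [[324.47849531 166.74233263]]
```

View pics/t5.png

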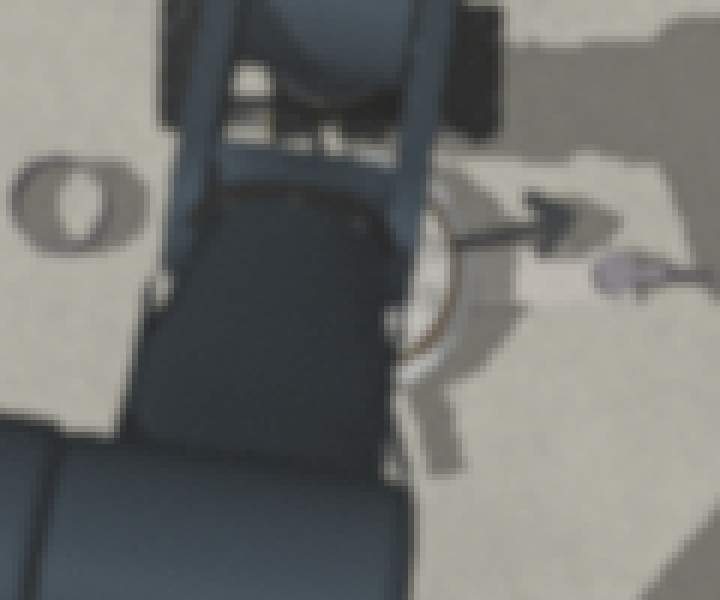

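```bash
python3 - <<'E'
import cv2
g=cv2.imread("pics/w4.png",0)
for r in range(160,300,6): print(r,*["%3d"%v for v in g[r,270:370:4]])
from rig import robot;o=robot.get_obs();print(o["time"],o["ft_force"],o["position"],o["joint_torque"])
E
```

```text
160 181 184 183 178 178 184 186 186 183 181 181 179 175 142 117 117 121 137 177 187 186 189 192 190 178
166 115 115 117 121 126 132 138 122 111 111 112 114  74  70  97 183 186 185 182 188 185 184 174 182 182
172 190 185 179 174 174 171 173 174 170 177 185 166  67  68  70 166 183 187 180 174 177 183 180 184 184
178 190 188 183 183 188 186 186 184 185 182 185 183 125  67  71  96 172 179 180 183 184 185 184 183 177
184 129 150 155 158 169 172 169 176 173 157 168 175 173  66  67  62 161 178 178 177 179 182 173 181 183
190 121 122 122 120 121 121 124 120 126 124 138 182 180 103  46  48 100 184 191 186 182 176 172 181 182
196 124 120 119 121 120 120 124 122 122 123 127 171 183 171  48  48  46 177 182 183 184 184 188 181 183
202 124 122 123 121 119 121 124 121 119 117 121 160 180 182  84  47  46 118 177 179 180 183 182 182 179
208 119 116 122 123 124 121 118 121 122 122 125 141 175 184 154  48  49  52 179 177 181 175 176 179 181
214 125 125 124 119 122 121 119 121 121 120 120 120 175 178 174  70  49  46 148 182 182 179 177 185 179
220 122 118 122 120 121 123 119 121 117 118 119 119 121 176 
[... 874 characters left out ...]
3
274  42  42  40  41  43  38  42  42 137  86  81  82  82  75  55  52  57  77  41  42  40  43  42  42  44
280  42  40  42  43  42  42  41  41 116  70  61  60  63  50  46  43  55  71  42  44  42  40  41  42  42
286  41  44  41  42  41  43  41  42 105  59  30  28  37  34  31  28  55  66  45  42  41  43  42  41  41
292  40  43  42  41  41  42  42  43  77  35  27  28  38  36  30  30  46  52  40  41  41  42  43  41  41
298  30  32  32  29  41  42  42  40  25  17  29  29  58  44  28  29  18  27  42  38  41  39  37  40  40
6.6167 [ 0.52209743 -0.53895715 -0.12775725] [0.69707658 0.02428129 0.05641187] [-2.31493036e-01 -5.21974897e+01 -1.49101746e+01 -5.00079396e-02
  6.50373730e-02 -8.84590863e-04]
```

```bash
python3 - <<'E'
from h import *
c=robot.camera("scene");d=c["img"][180:260,260:366]
cv2.imwrite("pics/s6.png",cv2.resize(d,(795,600),interpolation=3)[:,:,::-1])
p=np.array([.697,.0243,0])
for z in(.034,.056,.104): print(z,(proj(c,p+[0,0,z])-[260,180])*7.5)
print((proj(c,[.5936+.125*np.cos(.288),.0062+.125*np.sin(.288),.05])-[260,180])*7.5)
E
```

```text
0.034 [[357.00433865 394.74377195]]
0.056 [[355.13492897 370.53281637]]
0.104 [[350.84998253 315.03794601]]
[[357.15749852 434.90919357]]
```

View pics/s6.png

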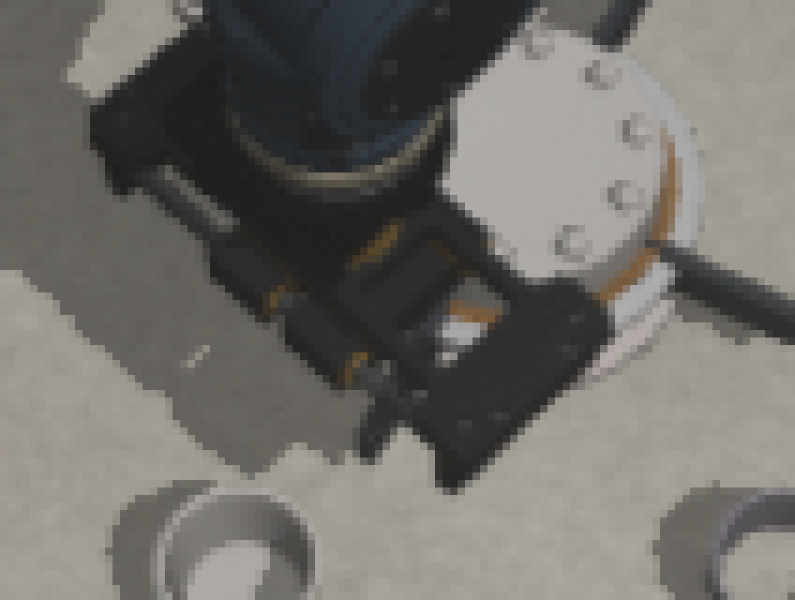

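>>> {"fn": "move_arm", "kwargs": {
  "series": "3 16 0 0 0 0; 9 32 0 0 0 0; 18 45 0 0 0 0; 29 56 0 0 0 0; 29 56 0 0 0 0; 29 56 0 0 0 0; 29 56 0 0 0 0",
  "jaw": 0.6
}}

```text
time: 7.25
position: [0.6685, 0.0808, 0.0567]
tool_rot: [-0.0, 1.0, -0.0, 0.0]
ft_force: [0.2, -0.2, -0.1]
grip_width: 0.039
grip_force: 0.0
```

```bash
python3 - <<'E'
from h import *
c=robot.camera("wrist");a=c["img"][190:330,180:460];a=np.clip(a.astype(float)*2.2,0,255).astype(np.uint8)
cv2.imwrite("pics/w7.png",cv2.resize(a,(800,400),interpolation=3)[:,:,::-1]);print(robot.get_obs()["position"])
E
```

```text
[0.66889081 0.08028675 0.05673194]
```

View pics/w7.png

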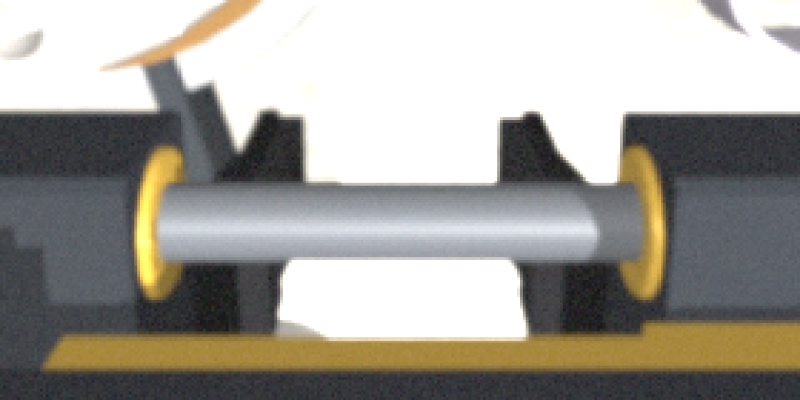

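```bash
python3 - <<'E'
from h import *
o=robot.get_obs();print(o["time"],o["grip_width"])
c=robot.camera("wrist");g=c["img"].mean(2)
for r in (222,226,228,230,231,232,234,237,240,246,250): print(r,*["%3d"%v for v in g[r,262:300:2]],"|",*["%3d"%v for v in g[r,340:380:2]])
print(robot.get_obs()["grip_width"])
E
```

```text
7.3 0.04345602829510269
222 128 126 126 125 127 130 129 129 126 124 124 122 120 117 117 123 127 127 140 | 189 193 196 197 192 188 185 183 185 186 185 184 184 182 179 182 188 187 184 182
226 125 123 122 122 121 124 128 128 127 128 125 125 122 122 124 128 128 126 137 | 186 188 189 186 183 180 184 185 189 192 191 190 190 183 175 178 184 185 185 185
228 122 121 112  90  75  82 109 122 124 126 126 125 125 127 129 127 126 126 140 | 184 186 186 184 186 185 187 192 192 190 188 187 183 148 108 115 142 180 189 188
230 123 119  84  38  18  23  69  89  89  90 101 123 126 127 125 123 124 124 139 | 189 189 189 188 189 187 185 188 181 145 134 135 131  80  31  28  63 153 189 191
231 122 115  73  25  15  21  46  55  54  56  81 121 126 126 124 122 123 124 138 | 189 188 189 188 188 186 184 187 175 100  82  81  80  50  18  15  42 133 185 190
232 120 110  57  16  18  16  28  26  28  33  67 120 125 125 122 122 124 123 138 | 186 186 189 188 187 185 185 187 171  76  38  38  37  28  19  14  25 110 177 187
234 109  87  31  14  15  18  24  25  24  20  66 118 125 125 124 125 125 123 138 | 184 187 190 189 188 188 187 186 168  72  19  22  19  19  21  16  18  60 151 183
237  65  40  19  16  18  19  22  20  22  19  64 118 124 124 125 127 127 124 139 | 184 192 191 187 184 185 184 182 163  69  23  23  23  23  15  17  18  19  82 165
240  17  17  15  14  14  20  25  22  17  15  56 113 120 121 121 121 124 125 132 | 186 190 190 185 182 182 180 180 149  59  20  23  24  24  17  16  14  16  25 106
246  16  17  18  20  22  23  24  22  19  21  47 106 122 122 121 123 125 126 127 | 184 184 184 184 184 184 186 185 142  52  21  18  23  20  22  16  21  10  16  13
250  16  13  19  22  22  23  22  18  16  18  44 104 121 122 122 120 121 121 123 | 178 183 187 187 185 185 186 181 133  44  19  21  22  24  22  20  21  21  20  19
0.04650349868762272
```

The wheel has not moved and there was no contact. The wrist picture shows finger edges ending about 19 mm behind the TCP, so they passed above the arm. I'll turn the tool so the body's long side lies tangential, clear of the cake, then lower while feeling for contact.

>>> {"fn": "move_arm", "kwargs": {
  "series": "-1 0 0 0 0 -6; -1 1 0 0 0 -12; -2 2 0 0 0 -18; -2 2 0 0 0 -24; -3 3 0 0 0 -30; -3 3 0 0 0 -36; -3 3 0 0 0 -42; -3 3 0 0 0 -45",
  "jaw": 0
}}

```text
time: 8.02
position: [0.672, 0.0823, 0.0564]
tool_rot: [-0.384, 0.923, -0.0, 0.0]
ft_force: [0.4, -0.2, 0.1]
grip_width: 0.0068
grip_force: 0.0
```

>>> {"fn": "move_arm", "kwargs": {
  "series": "0 0 4 0 0 0; 0 0 8 0 0 0; 0 0 12 0 0 0; 0 0 16 0 0 0; 0 0 20 0 0 0; 0 0 24 0 0 0; 0 0 26 0 0 0; 0 0 26 0 0 0"
}}

```text
time: 8.68
position: [0.6707, 0.0833, 0.0296]
tool_rot: [-0.382, 0.924, 0.0, -0.001]
ft_force: [-0.1, -0.1, -0.2]
grip_width: 0.0006
grip_force: 0.0
```

```bash
python3 - <<'E'
from h import *
o=robot.get_obs();print(o["time"],o["position"],o["ft_force"],o["q"],o["tool_rot"])
c=robot.camera("wrist");save(c,"w8");np.savez("pics/w8.npz",mtx=c["mtx"],world_to_cam=c["world_to_cam"])
g=c["img"].mean(2)
for r in range(200,250,4): print(r,*["%3d"%v for v in g[r,270:370:4]])
E
```

```text
8.6833 [0.67069857 0.08326338 0.02957185] [-0.08101299 -0.06546121 -0.22290366] [-4.14488837e-02  8.09296352e-01  1.41524322e+00 -6.41183047e-05
  9.18509568e-01 -2.39684522e+00] [-3.82332598e-01  9.24024487e-01  2.82956647e-04 -6.71504921e-04]
200 131 129 128 123 121 126 131 180 187 195 196 192 188 191 192 195 187 194 191 185 190 192 190 192 193
204 140 135 142 133 132 134 131 164 186 189 195 189 190 192 198 192 191 195 191 187 194 192 195 190 191
208 190 192 196 198 194 191 163 184 188 191 193 198 191 191 198 192 193 192 190 188 191 192 194 188 189
212 196 193 189 190 193 183 187 187 188 186 192 188 192 196 190 192 200 199 195 194 189 196 189 185 191
216 187 198 194 190 190 190 191 186 190 192 191 190 191 194 191 194 192 192 191 194 193 197 197 187 181
220 185 193 192 189 189 192 191 190 194 192 194 194 191 194 193 188 188 183 183 187 191 197 194 186 189
224 194 190 193 187 188 190 195 195 197 190 190 194 190 196 197 197 195 190 197 188 188 188 190 192 190
228 143 139 144 142 141 141 146 140 139 123 138 189 187 192 185 125 126 144 146 142 140 141 145 146 137
232  27  25  24  25  27  26  25  27  22  17  29  38  63  53  38  24  17  24  26  27  30  24  27  31  26
236  26  28  27  27  26  24  26  28  22  23  23  22  58  44  23  16  16  28  26  25  28  27  28  27  27
240  29  28  26  24  27  24  27  26  27  21  18  25  60  45  20  17  23  29  29  27  29  23  24  26  26
244  28  28  27  28  28  28  24  25  49  41  18  25  56  45  23  19  50  42  29  27  26  27  28  27  27
248  25  26  25  30  27  27  27  27  60  45  20  25  59  44  24  20  52  50  28  27  21  26  25  27  23
```

>>> {"fn": "move_arm", "kwargs": {
  "series": "0 0 1 0 0 0; 0 0 3 0 0 0; 0 0 4 0 0 0; 0 0 6 0 0 0; 0 0 6 0 0 0"
}}

```text
time: 9.15
position: [0.671, 0.0832, 0.0241]
tool_rot: [-0.382, 0.924, 0.0, -0.0]
ft_force: [0.8, -0.9, 0.3]
grip_width: 0.0007
grip_force: 0.0
```

>>> {"fn": "move_arm", "kwargs": {
  "series": "0 0 1 0 0 0; 0 0 2 0 0 0; 0 0 2 0 0 0; 0 0 2 0 0 0"
}}

```text
time: 9.48
position: [0.6712, 0.0832, 0.0224]
tool_rot: [-0.382, 0.924, 0.0, -0.0]
ft_force: [-0.5, -0.1, 0.8]
grip_width: 0.0004
grip_force: 0.0
```

>>> {"fn": "move_arm", "kwargs": {
  "series": "0 0 1 0 0 0; 0 0 2 0 0 0; 0 0 3 0 0 0; 0 0 3 0 0 0; 0 0 3 0 0 0"
}}

```text
time: 9.9
position: [0.6712, 0.0832, 0.0193]
tool_rot: [-0.382, 0.924, 0.0, -0.0]
ft_force: [-0.6, -0.2, 0.4]
grip_width: 0.0001
grip_force: 0.0
```

The gripper's real tip sits about 41 mm higher than the text says: no table contact with TCP z = 0.019, and the finger/body geometry in the wrist view agrees. I'll set TCP z ≈ 0.013, so the tip is near 0.032.

>>> {"fn": "move_arm", "kwargs": {
  "series": "0 0 2 0 0 0; 0 0 4 0 0 0; 0 0 6 0 0 0; 0 0 6 0 0 0"
}}

```text
time: 10.23
position: [0.6708, 0.0832, 0.0128]
tool_rot: [-0.382, 0.924, 0.0, -0.001]
ft_force: [0.2, 0.0, -0.4]
grip_width: 0.0004
grip_force: 0.0
```

```bash
cat > arc.py <<'E'
import numpy as np,sys
# rows for an arc about the hub, tool x radial inwards; args: x0 y0 (commanded), phi0(tool yaw deg), phi end list, r mm
H=np.array([593.6,6.2]); x0,y0,f0,r=map(float,sys.argv[1:5]); e=list(map(float,sys.argv[5:]))
p0=np.array([x0,y0])
for b in e:
    t=np.radians(f0); ex=-np.array([np.cos(t),np.sin(t)]); ey=np.array([-np.sin(t),np.cos(t)])
    rows=[]
    for f in np.linspace(f0,b,9)[1:]:
        g=np.radians(f); q=H+r*np.array([np.cos(g),np.sin(g)])-p0
        rows.append((round(q@ex),round(q@ey),round(f0-f,1)))
    print(f0,b,"; ".join("%d %d 0 0 0 %g"%k for k in rows))
    p0=p0+rows[-1][0]*ex+rows[-1][1]*ey; f0-=rows[-1][2]
E
python3 arc.py 671.2 83.2 45 107 24 4 -16 -36 -56 -76 -96 -106; python3 -c "
from rig import robot;o=robot.get_obs();print(o['position'],o['ft_force'])"
```

```text
45.0 24.0 2 -4 0 0 0 2.6; 3 -9 0 0 0 5.2; 3 -14 0 0 0 7.9; 4 -19 0 0 0 10.5; 5 -24 0 0 0 13.1; 6 -29 0 0 0 15.8; 8 -33 0 0 0 18.4; 9 -38 0 0 0 21
24.0 4.0 1 -5 0 0 0 2.5; 1 -9 0 0 0 5; 1 -14 0 0 0 7.5; 2 -19 0 0 0 10; 3 -23 0 0 0 12.5; 4 -28 0 0 0 15; 5 -32 0 0 0 17.5; 7 -37 0 0 0 20
4.0 -16.0 0 -4 0 0 0 2.5; 0 -9 0 0 0 5; 1 -14 0 0 0 7.5; 2 -18 0 0 0 10; 3 -23 0 0 0 12.5; 4 -27 0 0 0 15; 5 -32 0 0 0 17.5; 6 -36 0 0 0 20
-16.0 -36.0 0 -5 0 0 0 2.5; 1 -10 0 0 0 5; 1 -14 0 0 0 7.5; 2 -19 0 0 0 10; 3 -24 0 0 0 12.5; 4 -28 0 0 0 15; 5 -33 0 0 0 17.5; 7 -37 0 0 0 20
-36.0 -56.0 0 -5 0 0 0 2.5; 0 -9 0 0 0 5; 1 -14 0 0 0 7.5; 1 -18 0 0 0 10; 2 -23 0 0 0 12.5; 3 -28 0 0 0 15; 5 -32 0 0 0 17.5; 6 -37 0 0 0 20
-56.0 -76.0 1 -4 0 0 0 2.5; 1 -9 0 0 0 5; 1 -14 0 0 0 7.5; 2 -18 0 0 0 10; 3 -23 0 0 0 12.5; 4 -27 0 0 0 15; 5 -32 0 0 0 17.5; 7 -36 0 0 0 20
-76.0 -96.0 0 -5 0 0 0 2.5; 0 -9 0 0 0 5; 1 -14 0 0 0 7.5; 1 -19 0 0 0 10; 2 -23 0 0 0 12.5; 3 -28 0 0 0 15; 5 -32 0 0 0 17.5; 6 -37 0 0 0 20
-96.0 -106.0 0 -2 0 0 0 1.2; 0 -5 0 0 0 2.5; 1 -7 0 0 0 3.8; 1 -9 0 0 0 5; 1 -12 0 0 0 6.2; 1 -14 0 0 0 7.5; 2 -16 0 0 0 8.8; 2 -18 0 0 0 10
[0.67077857 0.08324613 0.01281317] [ 0.19750909  0.03362359 -0.39136771]
```

>>> {"fn": "move_arm", "kwargs": {
  "series": "2 -4 0 0 0 2.6; 3 -9 0 0 0 5.2; 3 -14 0 0 0 7.9; 4 -19 0 0 0 10.5; 5 -24 0 0 0 13.1; 6 -29 0 0 0 15.8; 8 -33 0 0 0 18.4; 9 -38 0 0 0 21"
}}

```text
time: 10.9
position: [0.6913, 0.05, 0.0133]
tool_rot: [-0.206, 0.978, 0.0, -0.0]
ft_force: [-1.6, 0.8, 0.2]
grip_width: 0.0008
grip_force: 0.7
```

>>> {"fn": "move_arm", "kwargs": {
  "series": "1 -5 0 0 0 2.5; 1 -9 0 0 0 5; 1 -14 0 0 0 7.5; 2 -19 0 0 0 10; 3 -23 0 0 0 12.5; 4 -28 0 0 0 15; 5 -32 0 0 0 17.5; 7 -37 0 0 0 20"
}}

```text
time: 11.57
position: [0.7001, 0.0142, 0.0133]
tool_rot: [-0.033, 0.999, 0.001, -0.0]
ft_force: [0.5, 2.7, -0.7]
grip_width: 0.0002
grip_force: 1.0
```

```bash
python3 - <<'E'
from h import *
o=robot.get_obs();print(o["time"],o["position"],o["ft_force"])
c=robot.camera("wrist");save(c,"w9");np.savez("pics/w9.npz",mtx=c["mtx"],world_to_cam=c["world_to_cam"])
g=c["img"].mean(2)
for a in (-74,-84,-90,-94):
  t=np.radians(a); print(a,[ (tuple(p.round()),round(float(g[int(p[1]),int(p[0])]))) for p in proj(c,[[.5936+r*np.cos(t),.0062+r*np.sin(t),.05] for r in(.09,.1,.125)]) if 0<p[0]<640 and 0<p[1]<400])
E
```

```text
11.5667 [0.70008405 0.01424983 0.01328185] [ 0.49511717  2.66225423 -0.7330049 ]
-74 [((np.float64(119.0), np.float64(82.0)), 104), ((np.float64(98.0), np.float64(87.0)), 167), ((np.float64(46.0), np.float64(99.0)), 174)]
-84 [((np.float64(108.0), np.float64(44.0)), 185), ((np.float64(85.0), np.float64(45.0)), 42), ((np.float64(28.0), np.float64(47.0)), 81)]
-90 [((np.float64(104.0), np.float64(19.0)), 29), ((np.float64(81.0), np.float64(17.0)), 28), ((np.float64(21.0), np.float64(13.0)), 64)]
-94 [((np.float64(103.0), np.float64(2.0)), 66)]
```

Contact at 2.7 N, and the wheel is turning. I'll continue the arc.

>>> {"fn": "move_arm", "kwargs": {
  "series": "0 -4 0 0 0 2.5; 0 -9 0 0 0 5; 1 -14 0 0 0 7.5; 2 -18 0 0 0 10; 3 -23 0 0 0 12.5; 4 -27 0 0 0 15; 5 -32 0 0 0 17.5; 6 -36 0 0 0 20"
}}

```text
time: 12.28
position: [0.6964, -0.0223, 0.0132]
tool_rot: [0.14, 0.99, 0.001, -0.001]
ft_force: [-0.3, 2.6, 0.7]
grip_width: 0.0006
grip_force: 1.0
```

>>> {"fn": "move_arm", "kwargs": {
  "series": "0 -5 0 0 0 2.5; 1 -10 0 0 0 5; 1 -14 0 0 0 7.5; 2 -19 0 0 0 10; 3 -24 0 0 0 12.5; 4 -28 0 0 0 15; 5 -33 0 0 0 17.5; 7 -37 0 0 0 20"
}}

```text
time: 12.95
position: [0.6803, -0.0562, 0.0133]
tool_rot: [0.31, 0.951, 0.0, 0.0]
ft_force: [1.5, 0.7, -1.6]
grip_width: 0.0004
grip_force: 1.0
```

>>> {"fn": "move_arm", "kwargs": {
  "series": "0 -5 0 0 0 2.5; 0 -9 0 0 0 5; 1 -14 0 0 0 7.5; 1 -18 0 0 0 10; 2 -23 0 0 0 12.5; 3 -28 0 0 0 15; 5 -32 0 0 0 17.5; 6 -37 0 0 0 20"
}}

```text
time: 13.62
position: [0.654, -0.0825, 0.0135]
tool_rot: [0.47, 0.882, 0.001, 0.001]
ft_force: [0.5, 1.0, -0.3]
grip_width: 0.0
grip_force: 1.0
```

```bash
python3 look.py 10; python3 arc.py 652 -83.4 -56 107 -76 -96 -106; python3 -c "
from rig import robot;o=robot.get_obs();print(o['tool_rot'])"
```

```text
wrist hub 0.75 [0.5908 0.0073 0.0586] [313.  22.] {}
wrist brake_pivot 0.79 [ 0.5987 -0.1519  0.0257] [185. 284.] {}
wrist nozzle_c 0.2 [0.777  0.0408 0.0189] [606. 187.] {}
wrist cake_c 0.56 [0.5903 0.0077 0.0621] [313.  17.] {}
scene hub 0.82 [0.5933 0.0046 0.0398] [328. 205.] {}
scene nozzle_c 0.6 [0.3941 0.1992 0.0262] [420. 205.] {}
scene nozzle_c 0.45 [0.4394 0.1241 0.0296] [391. 199.] {}
scene cake_c 0.88 [0.5939 0.0059 0.0624] [328. 202.] {}
top hub 0.64 [0.5923 0.0052 0.0376] [329. 196.] {}
top hub 0.18 [0.4238 0.4518 0.0496] [202. 239.] {}
top brake_pivot 0.42 [ 0.5994 -0.1531  0.0273] [372. 195.] {}
top cake_c 0.82 [0.5909 0.0087 0.0594] [328. 195.] {}
14.3667 [ 0.65330994 -0.08302126  0.01344193]
-56.0 -76.0 0 -3 0 0 0 2.5; 0 -8 0 0 0 5; 1 -12 0 0 0 7.5; 2 -17 0 0 0 10; 2 -21 0 0 0 12.5; 4 -26 0 0 0 15; 5 -30 0 0 0 17.5; 6 -35 0 0 0 20
-76.0 -96.0 1 -5 0 0 0 2.5; 1 -9 0 0 0 5; 1 -14 0 0 0 7.5; 2 -19 0 0 0 10; 3 -23 0 0 0 12.5; 4 -28 0 0 0 15; 5 -32 0 0 0 17.5; 7 -37 0 0 0 20
-96.0 -106.0 0 -2 0 0 0 1.2; 0 -4 0 0 0 2.5; 0 -7 0 0 0 3.8; 0 -9 0 0 0 5; 1 -11 0 0 0 6.2; 1 -14 0 0 0 7.5; 1 -16 0 0 0 8.8; 2 -18 0 0 0 10
[ 4.69721457e-01  8.82814676e-01 -1.62138011e-05  1.10278828e-05]
```

>>> {"fn": "move_arm", "kwargs": {
  "series": "0 -4 0 0 0 2.5; 0 -9 0 0 0 5; 1 -13 0 0 0 7.5; 2 -18 0 0 0 10; 2 -22 0 0 0 12.5; 4 -27 0 0 0 15; 5 -31 0 0 0 17.5; 6 -36 0 0 0 20"
}}

```text
time: 15.03
position: [0.6214, -0.0982, 0.0138]
tool_rot: [0.617, 0.787, 0.001, 0.001]
ft_force: [0.8, 1.6, -0.9]
grip_width: 0.0004
grip_force: 1.0
```

>>> {"fn": "move_arm", "kwargs": {
  "series": "1 -5 0 0 0 2.5; 1 -9 0 0 0 5; 1 -14 0 0 0 7.5; 2 -19 0 0 0 10; 3 -23 0 0 0 12.5; 4 -28 0 0 0 15; 5 -32 0 0 0 17.5; 7 -37 0 0 0 20"
}}

```text
time: 15.7
position: [0.5844, -0.1013, 0.0139]
tool_rot: [0.744, 0.668, 0.001, 0.002]
ft_force: [1.5, -2.7, -1.6]
grip_width: 0.0003
grip_force: 1.0
```

```bash
cat > ang.py <<'E'
# wheel angle by dark-arm match on the ring outside the plate, in top+scene+wrist (arm top z=.05)
import sys
from h import *
H=np.array([.5936,.0062])
for n in ("scene","top","wrist"):
    c=robot.camera(n); save(c,n+sys.argv[1]); np.savez(f"pics/{n}{sys.argv[1]}.npz",mtx=c["mtx"],world_to_cam=c["world_to_cam"])
    g=c["img"].astype(float).mean(2).astype(np.float32)
    for k,off in (("arrow",0),("+90",90),("180",180),("-90",270)):
        best=[]
        for a in np.arange(float(sys.argv[2])-20,float(sys.argv[2])+20,.5):
            t=np.radians(a+off);u=np.array([np.cos(t),np.sin(t)]);v=np.array([-u[1],u[0]])
            def m(w): 
                p=proj(c,[[*(H+r*u+w*v),.049] for r in np.arange(.085,.12,.002)]).astype(np.float32)
                if (p<0).any() or (p>[639,399]).any(): return np.nan
                return cv2.remap(g,p[:,:1],p[:,1:],1).mean()
            best.append((m(-.011)+m(.011)-2*np.mean([m(-.002),m(0),m(.002)]),a,m(0)))
        best=[b for b in best if b[0]==b[0]]
        if best: b=max(best);print(n,k,[round(float(x),1) for x in b])
o=robot.get_obs();print(o["time"],o["position"],o["ft_force"])
E
python3 ang.py 11 -195
```

```text
scene arrow [70.4, -196.5, 50.0]
scene +90 [67.7, -190.5, 44.6]
scene 180 [126.4, -188.5, 52.5]
scene -90 [172.5, -193.5, 56.0]
top arrow [40.7, -175.5, 68.2]
top +90 [10.1, -192.5, 50.8]
top 180 [118.0, -193.0, 101.5]
top -90 [135.8, -193.0, 89.7]
wrist arrow [27.6, -182.5, 87.8]
wrist +90 [51.2, -214.5, 93.1]
wrist 180 [219.7, -194.5, 42.2]
15.85 [ 0.58258809 -0.10047515  0.013656  ] [-0.12741078 -0.57796834 -0.31605797]
```

```bash
python3 arc.py 582.6 -100.4 -96 107 -114
```

```text
-96.0 -114.0 0 -4 0 0 0 2.2; 0 -9 0 0 0 4.5; 1 -13 0 0 0 6.8; 1 -17 0 0 0 9; 2 -21 0 0 0 11.2; 3 -25 0 0 0 13.5; 4 -29 0 0 0 15.8; 5 -33 0 0 0 18
```

>>> {"fn": "move_arm", "kwargs": {
  "series": "0 -4 0 0 0 2.2; 0 -9 0 0 0 4.5; 1 -13 0 0 0 6.8; 1 -17 0 0 0 9; 2 -21 0 0 0 11.2; 3 -25 0 0 0 13.5; 4 -29 0 0 0 15.8; 5 -33 0 0 0 18"
}}

```text
time: 16.52
position: [0.5516, -0.0926, 0.0137]
tool_rot: [0.839, 0.544, 0.001, 0.001]
ft_force: [1.8, -1.9, 0.5]
grip_width: 0.0006
grip_force: 1.0
```

```bash
python3 ang.py 12 -212; python3 arc.py 551 -91.6 -114 107 -120
```

```text
scene arrow [60.3, -214.5, 49.9]
scene +90 [54.0, -207.5, 40.4]
scene 180 [112.4, -206.0, 50.5]
scene -90 [163.7, -210.5, 62.9]
top arrow [61.6, -211.0, 72.1]
top +90 [9.9, -215.5, 51.4]
top 180 [118.5, -210.5, 96.2]
top -90 [121.8, -211.0, 89.7]
wrist arrow [27.1, -200.5, 85.2]
wrist +90 [46.9, -232.0, 91.0]
wrist 180 [222.2, -212.5, 45.7]
16.6667 [ 0.5503867  -0.0918648   0.01356267] [-0.18347967 -0.0268518  -0.00155933]
-114.0 -120.0 0 -2 0 0 0 0.8; 0 -4 0 0 0 1.5; 0 -5 0 0 0 2.2; 0 -6 0 0 0 3; 0 -8 0 0 0 3.8; 0 -9 0 0 0 4.5; 0 -11 0 0 0 5.2; 0 -12 0 0 0 6
```

>>> {"fn": "move_arm", "kwargs": {
  "series": "0 -1 0 0 0 0.6; 0 -2 0 0 0 1.2; 0 -3 0 0 0 1.8; 0 -4 0 0 0 2.4; 0 -5 0 0 0 3; 0 -6 0 0 0 3.5; 0 -7 0 0 0 4; 0 -8 0 0 0 4"
}}

```text
time: 17.33
position: [0.5431, -0.0884, 0.0135]
tool_rot: [0.858, 0.514, 0.0, 0.0]
ft_force: [1.9, -0.9, 0.0]
grip_width: 0.0004
grip_force: 0.9
```

>>> {"fn": "move_arm", "kwargs": {
  "series": "0 6 0 0 0 0; 0 12 -5 0 0 0; 0 12 -40 0 0 0; 0 12 -80 0 0 0; 0 12 -120 0 0 0; 0 12 -160 0 0 0; 20 12 -200 0 0 0; 40 12 -230 0 0 0"
}}

```text
time: 18.0
position: [0.5721, -0.0596, 0.2466]
tool_rot: [0.858, 0.514, 0.0, 0.0]
ft_force: [1.5, 0.1, -1.1]
grip_width: 0.0005
grip_force: 0.0
```

```bash
python3 look.py 13|grep -v brake; python3 ang.py 14 -215
```

```text
wrist nozzle_c 0.78 [0.441  0.1227 0.0261] [163. 101.] {}
wrist nozzle_c 0.56 [0.3924 0.2038 0.0271] [91. 59.] {}
wrist cake_c 0.85 [0.5917 0.0053 0.0604] [309. 127.] {}
scene hub 0.92 [0.5936 0.0017 0.0402] [327. 204.] {}
scene nozzle_c 0.59 [0.4398 0.1231 0.027 ] [391. 199.] {}
scene nozzle_c 0.49 [0.3909 0.2018 0.0238] [421. 205.] {}
scene cake_c 0.59 [0.5939 0.0087 0.0607] [329. 202.] {}
top hub 0.66 [0.5939 0.0065 0.0382] [328. 195.] {}
top nozzle_c 0.62 [0.3918 0.1999 0.0309] [273. 250.] {}
top nozzle_c 0.6 [0.5938 0.0058 0.0379] [328. 195.] {}
top cake_c 0.78 [0.5968 0.0071 0.0645] [328. 194.] {}
18.75 [ 0.57212917 -0.05908796  0.24303709]
scene arrow [58.2, -220.0, 50.8]
scene +90 [159.9, -215.5, 62.4]
scene 180 [115.6, -212.5, 53.4]
scene -90 [154.2, -215.5, 64.3]
top arrow [80.0, -215.0, 87.5]
top +90 [13.8, -213.5, 45.3]
top 180 [80.4, -205.0, 72.1]
top -90 [117.6, -215.5, 92.7]
wrist arrow [78.9, -216.0, 63.6]
wrist +90 [138.2, -216.5, 63.5]
wrist 180 [145.1, -214.5, 64.7]
wrist -90 [164.5, -214.5, 67.0]
18.9 [ 0.57228545 -0.05895282  0.24341297] [-0.32539301  0.49950986 -0.24359294]
```

View pics/wrist14.png

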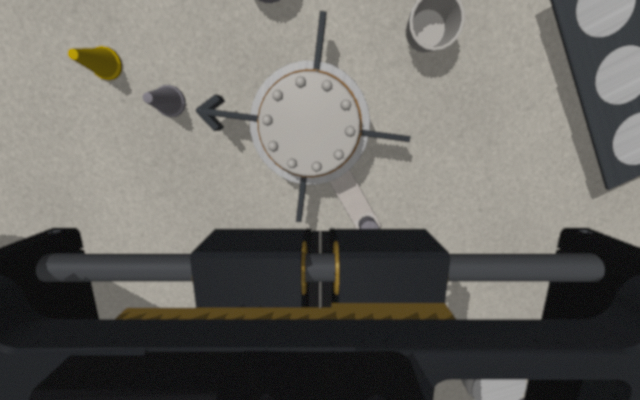

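```bash
python3 - <<'E'
from h import *
c=dict(np.load("pics/wrist14.npz"))
im=cv2.imread("pics/wrist14.png")
t=ray(c,(197,108),.049)[:2];b=ray(c,(410,139),.049)[:2];u=ray(c,(323,12),.049)[:2];d=ray(c,(299,220),.049)[:2]
A=np.array([t-b,-(u-d)]).T;s=np.linalg.solve(A,u-b);h=b+s[0]*(t-b)
ang=lambda v:np.degrees(np.arctan2(v[1],v[0]))
print("hub",h,ang(t-b),ang(u-d)+90,[np.hypot(*(x-h)) for x in(t,b,u,d)])
# nozzle: fit by projecting cone silhouette
g=im[80:125,135:195].mean(2).astype(int)
for r in range(0,45,3): print(r+80,*["%3d"%v for v in g[r,::3]])
for n in [(.4405,.1233)]:
    th=np.linspace(0,6.28,13)
    for z,R in((0,.021),(.055,.006)):
        P=proj(c,np.c_[n[0]+R*np.cos(th),n[1]+R*np.sin(th),0*th+z]);print(z,P.min(0),P.max(0))
for hh in (h,[.5936,.0062],[.5938,.0055]): print(ang(np.array([.4405,.1233])-hh))
E
```

```text
hub [0.59364411 0.00837001] 143.87485536060856 144.6251656567319 [np.float64(0.1370924202243156), np.float64(0.12435639885509986), np.float64(0.12220988805693883), np.float64(0.12334917074807801)]
80 157 156 159 158 156 153 156 159 155 155 156 158 161 160 160 159 160 159 164 163
83 157 158 157 155 159 159 158 161 162 155 153 149 157 166 158 159 157 155 159 161
86 158 160 158 157 157 160 160 157 146 125 113 112 119 131 146 161 160 156 156 159
89 158 156 157 158 155 151 137 118  94  90  86  84  83  94 107 149 163 159 157 162
92 157 154 156 152 134  97  82  76  76  75  75  73  72  71  86  99 144 161 161 164
95 158 156 156 131 128 120  67  61  62  61  60  60  63  61  63  93 102 157 158 158
98 153 153 151 128 125 122  68  55  55  54  55  56  55  57  56  71  84 150 161 154
101 156 156 154 136 120 105  62  55  55  54  56  53  55  56  56  63  87 139 160 158
104 157 157 155 157 141  91  59  58  60  60  57  57  58  59  57  62  78 118 160 160
107 162 155 160 159 155 156 120  73  61  60  58  58  57  56  58  66  69 122 159 157
110 161 158 159 160 154 154 156 144  87  61  58  60  59  60  64  75  79 111 157 156
113 155 157 159 159 159 157 158 155 145 102  71  63  62  67  75  75 101 108 140 155
116 158 158 154 152 158 157 156 152 153 150 130 100  83  83  88  99 104 105 127 159
119 159 157 153 152 156 158 153 155 159 156 154 151 136 110 103 104 105 105 108 146
122 157 155 155 155 157 157 151 158 156 156 151 152 153 146 117 104 104 104 103 141
0 [155.71030108  85.54489417] [186.83612514 118.18991243]
0.055 [143.38312919  93.2969913 ] [153.64404509 104.07978792]
143.11289020103314
142.58908741423184
142.4603187660385
```

The nozzle's projected cone matches its silhouette, which confirms its position. The arrow is at about 144.3° and the nozzle bearing is about 142.9°, so I need roughly 1.4° more clockwise, a push of about 2.5 mm.

>>> {"fn": "move_arm", "kwargs": {
  "series": "-20 0 30 0 0 0; -40 0 60 0 0 0; -40 0 98 0 0 0; -40 0 136 0 0 0; -40 0 174 0 0 0; -40 0 205 0 0 0; -40 0 230 0 0 0; -40 0 230 0 0 0"
}}

```text
time: 19.57
position: [0.5499, -0.0931, 0.0088]
tool_rot: [0.857, 0.515, -0.003, -0.004]
ft_force: [-0.7, -0.7, -0.4]
grip_width: 0.0008
grip_force: 0.0
```

>>> {"fn": "move_arm", "kwargs": {
  "series": "0 -4 0 0 0 0; 0 -8 0 0 0 0; 0 -11 0 0 0 0; 0 -12 0 0 0 0; 0 -13 0 0 0 0; 0 -14 0 0 0 0; 0 -14.5 0 0 0 0; 0 -14.5 0 0 0 0"
}}

```text
time: 20.23
position: [0.542, -0.088, 0.0143]
tool_rot: [0.857, 0.515, 0.001, 0.001]
ft_force: [1.3, -0.1, 1.9]
grip_width: 0.0004
grip_force: 0.9
```

>>> {"fn": "move_arm", "kwargs": {
  "series": "0 6 0 0 0 0; 0 14 -5 0 0 0; 0 14 -40 0 0 0; 0 14 -80 0 0 0; 0 14 -120 0 0 0; 0 14 -160 0 0 0; 20 14 -200 0 0 0; 40 14 -230 0 0 0"
}}

```text
time: 20.9
position: [0.5721, -0.0595, 0.2466]
tool_rot: [0.858, 0.514, 0.0, 0.001]
ft_force: [1.9, -0.3, -0.7]
grip_width: 0.0008
grip_force: 0.0
```

```bash
python3 ang.py 15 -217; python3 - <<'E'
from h import *
c=robot.camera("wrist")
for t in("brake_pivot","hub","nozzle_c"):
    for r in robot.tip_of(c,t)[:1]: print(t,r)
print(robot.get_obs()["tool_rot"])
E
```

```text
scene arrow [54.8, -221.5, 51.0]
scene +90 [163.1, -216.0, 61.3]
scene 180 [120.2, -212.5, 52.0]
scene -90 [150.1, -216.0, 65.0]
top arrow [82.0, -215.5, 86.8]
top +90 [22.2, -229.5, 54.2]
top 180 [76.9, -202.0, 74.3]
top -90 [115.7, -216.0, 92.3]
wrist arrow [79.2, -216.5, 63.2]
wrist +90 [139.4, -217.5, 65.1]
wrist 180 [139.4, -215.5, 62.5]
wrist -90 [165.3, -215.5, 65.5]
21.05 [ 0.57435744 -0.0583189   0.24701746] [-0.23506001 -0.12791714 -0.36166082]
brake_pivot {'xyz': [0.5979, -0.1543, 0.0277], 'p': 0.69}
nozzle_c {'xyz': [0.393, 0.2009, 0.0268], 'p': 0.91}
[ 0.85749111  0.51449333 -0.0016825  -0.00166864]
```

About 1° remains, so one more small nudge of 2 mm.

>>> {"fn": "move_arm", "kwargs": {
  "series": "-20 0 30 0 0 0; -40 0 60 0 0 0; -40 0 98 0 0 0; -40 0 136 0 0 0; -40 0 174 0 0 0; -40 0 205 0 0 0; -40 0 230 0 0 0; -40 0 230 0 0 0"
}}

```text
time: 21.92
position: [0.5474, -0.0928, 0.0071]
tool_rot: [0.858, 0.514, -0.005, -0.006]
ft_force: [-0.0, 0.5, -0.1]
grip_width: 0.0005
grip_force: 0.0
```

>>> {"fn": "move_arm", "kwargs": {
  "series": "0 -4 0 0 0 0; 0 -8 0 0 0 0; 0 -11 0 0 0 0; 0 -13 0 0 0 0; 0 -14 0 0 0 0; 0 -15 0 0 0 0; 0 -16 0 0 0 0; 0 -16 0 0 0 0"
}}

```text
time: 22.58
position: [0.54, -0.0868, 0.0143]
tool_rot: [0.857, 0.515, 0.001, 0.001]
ft_force: [2.2, -1.1, 0.9]
grip_width: 0.0006
grip_force: 0.9
```

>>> {"fn": "move_arm", "kwargs": {
  "series": "0 6 0 0 0 0; 0 14 -5 0 0 0; 0 14 -40 0 0 0; 0 14 -80 0 0 0; 0 14 -120 0 0 0; 0 14 -160 0 0 0; 20 14 -200 0 0 0; 40 14 -230 0 0 0"
}}

```text
time: 23.25
position: [0.5703, -0.0585, 0.2466]
tool_rot: [0.858, 0.514, 0.0, 0.001]
ft_force: [0.6, -0.2, -0.4]
grip_width: 0.0008
grip_force: 0.0
```

```bash
python3 ang.py 16 -217|grep -v -e scene -e top
```

```text
wrist arrow [80.8, -217.5, 63.2]
wrist +90 [136.6, -218.5, 63.3]
wrist 180 [137.7, -217.0, 62.7]
wrist -90 [168.6, -216.5, 66.5]
23.4 [ 0.57257323 -0.05736105  0.24702278] [ 0.89224392  0.40533721 -1.68840108]
```

The arrow is at 142.6°, which matches the nozzle bearing within error. Now the brake: I'll descend on the lever's +x side.

>>> {"fn": "move_arm", "kwargs": {
  "series": "-22 29 0 0 0 0; -43 57 0 0 0 0; -65 86 0 0 0 0; -86 114 0 0 0 0; -86 114 38 0 0 0; -86 114 76 0 0 0; -86 114 114 0 0 0; -86 114 150 0 0 0"
}}

```text
time: 24.07
position: [0.6278, -0.1874, 0.0894]
tool_rot: [0.858, 0.514, -0.002, -0.002]
ft_force: [1.0, 0.1, -1.0]
grip_width: 0.0006
grip_force: 0.0
```

```bash
python3 - <<'E'
from h import *
o=robot.get_obs();print(o["time"],o["position"])
c=robot.camera("wrist")
print(robot.tip_of(c,"brake_pivot")[:1])
t=c["img"][0:300,0:640];cv2.imwrite("pics/w17.png",t[:,:,::-1]);np.savez("pics/w17.npz",mtx=c["mtx"],world_to_cam=c["world_to_cam"])
print(proj(c,[[.5985,-.1525,.038],[.5985+.062*np.cos(-1.54),-.1525+.062*np.sin(-1.54),.037],[.633,-.187,.025]]))
E
```

```text
24.0667 [ 0.62781965 -0.18737737  0.08942682]
[{'xyz': [0.6015, -0.1525, 0.0282], 'p': 0.57}]
[[268.12672498 192.75153074]
 [307.660043   254.43033868]
 [326.33649297 205.5811333 ]]
```

View pics/w17.png

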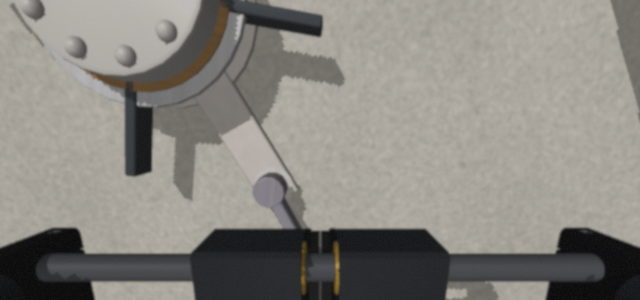

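>>> {"fn": "move_arm", "kwargs": {
  "series": "3 5 30 0 0 0; 3 5 55 0 0 0; 3 5 75 0 0 0; 3 5 85 0 0 0; 3 5 90 0 0 0; 3 5 90 0 0 0; 3 5 90 0 0 0"
}}

```text
time: 24.75
position: [0.637, -0.1875, 0.0048]
tool_rot: [0.857, 0.515, 0.001, 0.001]
ft_force: [-0.4, -0.2, 0.5]
grip_width: 0.0006
grip_force: 0.0
```

```bash
python3 - <<'E'
from h import *
o=robot.get_obs();print(o["time"],o["position"],o["ft_force"])
p0=np.array(o["position"][:2])*1000;V=np.array([598.5,-152.5]);ex=np.array([.471,.882]);ey=np.array([.882,-.471])
A=lambda a:V+49*np.array([np.cos(np.radians(a)),np.sin(np.radians(a))])
a0=np.degrees(np.arctan2(*(p0-V)[::-1]));print(a0,np.hypot(*(p0-V)))
for a,b in((a0,-75),(-75,-108),(-108,-132),(-132,-146)):
    rows=[np.round([(A(f)-p0)@ex,(A(f)-p0)@ey]) for f in np.linspace(a,b,9)[1:]]
    print(b,"; ".join("%d %d 0 0 0 0"%tuple(r) for r in rows)); p0=p0+rows[-1][0]*ex+rows[-1][1]*ey
E
```

```text
24.75 [ 0.63699187 -0.18745791  0.004846  ] [-0.38112506 -0.18881562  0.51608006]
-42.245404370970284 51.99691813657666
-75 -3 -4 0 0 0 0; -6 -5 0 0 0 0; -9 -7 0 0 0 0; -12 -8 0 0 0 0; -15 -10 0 0 0 0; -18 -12 0 0 0 0; -21 -14 0 0 0 0; -23 -17 0 0 0 0
-108 -2 -3 0 0 0 0; -5 -5 0 0 0 0; -6 -8 0 0 0 0; -8 -11 0 0 0 0; -10 -15 0 0 0 0; -11 -18 0 0 0 0; -12 -21 0 0 0 0; -13 -25 0 0 0 0
-132 0 -2 0 0 0 0; 0 -5 0 0 0 0; 0 -7 0 0 0 0; 0 -10 0 0 0 0; 0 -13 0 0 0 0; 0 -15 0 0 0 0; 1 -18 0 0 0 0; 1 -20 0 0 0 0
-146 1 -2 0 0 0 0; 1 -3 0 0 0 0; 1 -4 0 0 0 0; 2 -6 0 0 0 0; 2 -7 0 0 0 0; 3 -9 0 0 0 0; 4 -10 0 0 0 0; 4 -11 0 0 0 0
```

>>> {"fn": "move_arm", "kwargs": {
  "series": "-3 -4 0 0 0 0; -6 -5 0 0 0 0; -9 -7 0 0 0 0; -12 -8 0 0 0 0; -15 -10 0 0 0 0; -18 -12 0 0 0 0; -21 -14 0 0 0 0; -23 -17 0 0 0 0"
}}

```text
time: 25.42
position: [0.6107, -0.1997, 0.0036]
tool_rot: [0.858, 0.514, 0.001, 0.001]
ft_force: [1.4, 0.4, -0.4]
grip_width: 0.0005
grip_force: 0.7
```

>>> {"fn": "move_arm", "kwargs": {
  "series": "-2 -3 0 0 0 0; -5 -5 0 0 0 0; -6 -8 0 0 0 0; -8 -11 0 0 0 0; -10 -15 0 0 0 0; -11 -18 0 0 0 0; -12 -21 0 0 0 0; -13 -25 0 0 0 0"
}}

```text
time: 26.08
position: [0.5826, -0.1994, 0.0036]
tool_rot: [0.857, 0.515, 0.001, 0.001]
ft_force: [3.5, -0.4, -0.3]
grip_width: 0.0007
grip_force: 1.0
```

>>> {"fn": "move_arm", "kwargs": {
  "series": "0 -2 0 0 0 0; 0 -5 0 0 0 0; 0 -7 0 0 0 0; 0 -10 0 0 0 0; 0 -13 0 0 0 0; 0 -15 0 0 0 0; 1 -18 0 0 0 0; 1 -20 0 0 0 0"
}}

```text
time: 26.75
position: [0.5644, -0.1884, 0.0034]
tool_rot: [0.857, 0.515, -0.0, -0.0]
ft_force: [1.7, -0.9, 0.3]
grip_width: 0.0002
grip_force: 0.7
```

```bash
python3 - <<'E'
from h import *
o=robot.get_obs();print(o["time"],o["position"],o["ft_force"])
c=robot.camera("wrist")
cv2.imwrite("pics/w18.png",c["img"][:,:,::-1])
g=c["img"].astype(np.float32).mean(2);print("pivot px",proj(c,[.5985,-.1525,.038]))
for a in range(-175,-80,5):
    t=np.radians(a);p=proj(c,[[.5985+r*np.cos(t),-.1525+r*np.sin(t),.037] for r in np.arange(.02,.055,.003)]).astype(np.float32)
    print(a,cv2.remap(g,p[:,:1],p[:,1:],1).ravel().round().astype(int))
E
```

```text
26.75 [ 0.56444981 -0.18836345  0.00338347] [ 1.69406769 -0.91885825  0.31831671]
pivot px [[348.27360981 171.08430019]]
-175 [ 86 103 150 161 166 166 163 160 161 164 160 158]
-170 [123 106  89  87 110 149 165 169 162 157  49  26]
-165 [134 133 130 128 122 113  99  89  58  26  27  27]
-160 [135 136 136 135 136 135 135  58  27  26  26  26]
-155 [132 133 133 133 134 134  77  27  24  28  28  28]
-150 [127 122 116 109 102  95  54  22  37  27  30  38]
-145 [ 98 103 110 108 106  65  21  20  19  40  52  43]
-140 [109 111 109 106 105  37  54  26  26  26  37  44]
-135 [109 110 114 107  64  23  22  24  33  52  65  77]
-130 [109 111 112 108  20  18  17  20  22  58  69  80]
-125 [109 110 110 110  28  26  44  75  86  88  89  84]
-120 [110 108 108 106  28  26  28  27  37  41  45  43]
-115 [108 106 111 159  24  27  28  28  37  41  44  44]
-110 [109 112 141 158  29  28  26  28  36  41  44  42]
-105 [113 126 167 164  34  26  28  27  31  38  45  43]
-100 [116 112 166 163  75  28  28  27  26  37  41  44]
-95 [112 109 149 166 142  26  27  28  27  34  38  43]
-90 [108 110 120 165 165  45  28  29  28  29  38  40]
-85 [110 107 116 164 163 151  26  29  28  26  29  40]
```

>>> {"fn": "move_arm", "kwargs": {
  "series": "0.5 -1 0 0 0 0; 1.2 -1.5 0 0 0 0; 2 -2 0 0 0 0; 2.5 -2.5 0 0 0 0; 3 -3 0 0 0 0; 3 -3 0 0 0 0"
}}

```text
time: 27.3
position: [0.5631, -0.1844, 0.0033]
tool_rot: [0.857, 0.515, -0.0, -0.0]
ft_force: [0.8, -2.1, -0.2]
grip_width: 0.0004
grip_force: 0.6
```

>>> {"fn": "move_arm", "kwargs": {
  "series": "0.5 -0.5 0 0 0 0; 1 -1 0 0 0 0; 1.5 -1.5 0 0 0 0; 1.5 -1.5 0 0 0 0; 1.5 -1.5 0 0 0 0"
}}

```text
time: 27.72
position: [0.5633, -0.184, 0.0035]
tool_rot: [0.857, 0.515, -0.0, 0.001]
ft_force: [-1.4, -6.2, -1.3]
grip_width: 0.0005
grip_force: 2.6
```

The force is rising while the position stalls, so the lever is at its stop. I'll give it one firm press, then retreat.

>>> {"fn": "move_arm", "kwargs": {
  "series": "0.7 -0.7 0 0 0 0; 0.7 -0.7 0 0 0 0; 0.7 -0.7 0 0 0 0"
}}

```text
time: 27.97
position: [0.5633, -0.1838, 0.0035]
tool_rot: [0.857, 0.515, -0.0, 0.002]
ft_force: [-1.4, -7.9, -1.5]
grip_width: 0.0005
grip_force: 3.5
```

>>> {"fn": "move_arm", "kwargs": {
  "series": "-6 6 0 0 0 0; -15 15 0 0 0 0; -20 20 -20 0 0 0; -20 20 -60 0 0 0; -20 20 -100 0 0 0; -20 20 -140 0 0 0; -20 20 -180 0 0 0; -20 20 -215 0 0 0"
}}

```text
time: 28.63
position: [0.5716, -0.2089, 0.2215]
tool_rot: [0.857, 0.515, 0.001, 0.0]
ft_force: [0.8, 0.1, -0.6]
grip_width: 0.0006
grip_force: 0.0
```

>>> {"fn": "move_arm", "kwargs": {
  "series": "30 -20 -5 0 0 0; 55 -40 -10 0 0 0; 80 -60 -10 0 0 0; 105 -80 -10 0 0 0; 105 -80 -10 0 0 0"
}}

```text
time: 29.05
position: [0.5476, -0.0728, 0.2287]
tool_rot: [0.856, 0.516, 0.0, -0.003]
ft_force: [0.2, 0.8, -0.9]
grip_width: 0.0008
grip_force: 0.0
```

```bash
python3 ang.py 19 -217|grep -v -e "scene [a1+]" -e "top [+1]"; python3 - <<'E'
from h import *
im=cv2.imread("pics/wrist19.png");c=dict(np.load("pics/wrist19.npz"));g=im.astype(np.float32).mean(2)
for a in range(-175,-145,3):
    t=np.radians(a);p=proj(c,[[.5985+r*np.cos(t),-.1525+r*np.sin(t),.037] for r in np.arange(.02,.06,.004)]).astype(np.float32)
    print(a,cv2.remap(g,p[:,:1],p[:,1:],1).ravel().round().astype(int))
E
```

```text
scene -90 [149.7, -217.5, 63.2]
top arrow [75.0, -217.0, 89.7]
top -90 [115.2, -217.0, 94.1]
wrist arrow [93.0, -217.0, 61.4]
wrist +90 [133.5, -218.5, 63.4]
wrist 180 [185.8, -217.0, 62.5]
29.2 [ 0.5503915  -0.0785759   0.22876924] [ 0.62710499  0.0175012  -0.560884  ]
-175 [118 110 100  85  63  40  26  25  27  26]
-172 [124 122 115  85  42  26  27  26  27  27]
-169 [128 126 119  74  29  26  27  27  26  26]
-166 [128 127 109  53  22  22  27  27  27  26]
-163 [127 125  90  34  27  25  25  27  25  26]
-160 [125 119  65  27  26  24  26  28  26  26]
-157 [121 106  48  24  27  28  26  27  25  27]
-154 [114  88  35  26  28  26  28  28  27  25]
-151 [108  71  29  24  26  26  27  26  25  29]
-148 [102  55  28  27  28  28  24  26  26  27]
```

View pics/wrist19.png

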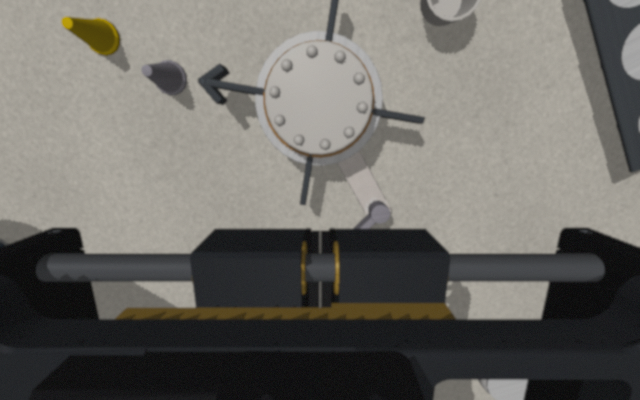

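The arrow (tip at pixel (200,82)) points at the steel nozzle (base near (172,77)), at about 142.5°. The lever (pivot at (378,212)) is swung across against its stop, and the arm is clear.

```bash
python3 -c "
from rig import robot;print(robot.hand_in())"
```

```text
the job is handed in; nothing more can be done
None
```

The job is handed in: the stand's arrow points at the steel nozzle to within about 1° by my measurement, the brake lever is against its stop (felt as force rising to about 8 N with no further movement), and I saw no contact with the cake or the loose items. The hand-in gave no verdict.

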